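# Index the glue-up carousel and hold its empty clamp open at the mark

## Task

Turn the glue-up carousel until its one empty nest clicks into place at the loading side, where the yellow pointer is. Then pull that nest's red grip straight out against its spring until the middle of the grip is level with the yellow pointer, and finish still holding it there with the gripper so that I can drop in the next blank. Leave the four loaded clamps shut, the pointer as set, and the rest of the bench undisturbed.

Things in the scene. Friction and masses are not known exactly. Their poses are not given: they have to be found in the camera images.
- carousel: Glue-up carousel: fixed blue base, 164 mm across, that carries everything below. Origin on the bench top under the turning axis. Its own -x axis (roughly toward the robot) points to the loading side, where a bracket holds a white scale with a yellow pointer. Fixture 144 mm high; clamps reach 156 mm from the axis, the spring roller 160 mm (108 deg round from the loading side, at its own -y side)
- turntable (a joint): Angle (rad) of the five-lobed aluminium table about the carousel's vertical axis, counter-clockwise from above positive, turns endlessly. A spring roller clicks it into detents at multiples of 1.257 (72 deg); let go between two it swings into the nearer, but within 6 deg of half way it may stay. Leaving a detent takes 0.4 N m. At 0 or 2 pi the empty nest is at the loading side
- wing_grip (a point): Centre of the black wing grip on the table's axis, for turning it: a flat-sided bar 76 mm long, 20 mm thick; z = 112 to 140 mm above the bench, centre 126 mm. The frame turns with the table: the bar lies along its x axis, which points away from the empty nest. Jaws and blanks around it reach up to 104 mm, from 58 mm off the axis
- empty_nest (a point): Point on the rotary table, 100 mm from the axis, on the centre line of the one empty nest (its two grey jaws are shut against each other; each of the other four nests holds a 28 mm laminated blank of dark and light wood). Height 70 mm
- load_point (a point): Point of the base 100 mm from the axis on the loading side, height 70 mm: the empty nest's point stands over it when that nest is seated in its detent at the loading side
- clamp_0 (a joint): Opening in m of the empty nest's spring clamp: 0 shut, slides straight outward from the table's axis to 0.048. The spring always pulls it shut: 5.4 N at 0, plus 0.18 N per mm; it snaps shut when let go
- pull_grip: Red pull grip of the empty nest's clamp: upright block 16 mm along the slide, 26 mm across, 34 mm high. Origin at the centre of its underside, 73 mm above the bench, 118 mm from the axis when shut. Its -x axis points outward, the way it is pulled. Inward of it 29 mm are free up to the moving jaw (36 mm wide, top at 99 mm). The loaded clamps have like grips, 146 mm from the axis
- pointer (a joint): Position in m of the yellow pointer on the opening scale: it equals the opening of the clamp (0.030 to 0.040, so that a 28 mm blank drops in freely) at which the middle of the red grip is level with the pointer. Set beforehand, not to be moved
- mark (a point): Tip of the yellow pointer, 63 mm above the bench, 24 mm to the right of the loading line as seen facing the carousel (its own -y), so it lies below and beside the path of the pull grip. Same axes as the carousel: its -x is outward
- clamp_1 (a joint): Opening in m of the loaded clamp 72 deg counter-clockwise from the empty nest, 0 = gripping its blank; must stay shut
- clamp_2 (a joint): Opening of the second loaded clamp (144 deg); must stay shut
- clamp_3 (a joint): Opening of the third loaded clamp (216 deg); must stay shut
- clamp_4 (a joint): Opening of the fourth loaded clamp (288 deg); must stay shut
- drill_battery: Bystander: black drill battery with a red button, 88 x 83 x 52 mm, origin centre of underside
- glue_bottle: Bystander: white glue bottle with orange cap, 58 mm wide, 197 mm tall, origin centre of underside
- block_fir: Bystander: reddish wooden offcut, 50 x 160 x 50 mm, origin centre of underside

How it is judged:
By the outcome, as a careful person would: the job done as asked, in the order asked, and still so for the second after the job is handed in, while the arm keeps its last pose, push and grip.
It also fails if it takes over 58 s, if anything falls off the work surface, if the arm or the gripper's body presses on something with over 40 N, if the wrist force passes 120 N, or if a joint passes its speed limit or range.

## Robot

A 6-joint arm with a two-finger parallel gripper is mounted at the origin on the work surface; the furniture and walls round the work are solid. World frame = base frame: x ahead of the robot, y to its left, z up, the work surface at z = 0. Lengths are in m, angles in rad, forces in N, time in s.
With the tool pointing down it reaches from about 0.325 to 0.875 m from the base axis. Payload 4.4 kg.
Tool frame: the origin (TCP) lies on the centre line of the jaws, within the pads' length; the fingertips stand 14 mm ahead of it and the grasp point (between the pads) lies 5 mm behind it; z points along the fingers, y is the line along which they close (so a half turn about z gives the same grasp; the last joint's range is limited). The gripper opens to 85 mm and grips with 20 to 120 N. Pads are 22 mm wide; open, the fingers measure 114 mm over their backs; the gripper's body (76 mm by 85 mm) begins 54 mm behind the grasp point. The pads swing forward as they close: fully open they stand 13 mm farther back than shut.
Start: joints at [-1.472, 0.207, 1.542, -0, 1.393, -0.15], TCP at [0.142, -0.557, 0.245] pointing down, gripper open.
Joint ranges: [-2.73, 2.73], [-0.86, 2.22], [0.23, 2.46], [-1.11, 4.25], [0.08, 2.63], [-2.82, 2.82]. Speed limits (rad/s): [2.79, 2.79, 3.14, 3.14, 3.14, 3.14].

## Interface

Orientations are given as a unit quaternion [w, x, y, z].
In Python, from station import * gives the robot as it stands.
- The arm moves only by the shell command python3 -m jog 'ROWS'. ROWS is a JSON list of rows, 1 to 5 of them, each of 7 numbers: the finger opening in m, then dx, dy, dz in m, then a rotation vector rx, ry, rz in rad; each row shifts and turns the commanded pose from where the row before left it, along the tool's axes as they then stand; what a row does not reach is not made up. A row lasts 1/10 s, in which the tool goes at most 0.05 m and 0.15 rad, less where a joint would pass 70% of its speed; a pose out of reach is approached as far as the arm can. The fingers move at their own pace and stop on an object; the grip force is fixed at half the most. Time passes only in rows, so rows that do not move let the fingers close. It prints the time, the measured TCP pose, the force, the opening and the grip force at its end.
- read_state(): the state, without advancing time (a new reading comes with each control period).
- snapshot(name): name is "scene" or "top" or "wrist"; returns a dict with "pixels" (384x512x3 uint8, red, green, blue), "depth" (384x512 float32, m along the optical axis (not along the pixel's ray), 0 where there is no reading), "camera_matrix" (3x3 intrinsics, pixels), "k1" (the pictures are not rectified: a ray, as slopes to the right and down, at radius r is drawn at 1 + k1 r^2 times it, then the intrinsics apply), "pose" (4x4, takes a point from camera to world coordinates); the wrist camera has in their place "T_tool_cam" (4x4, takes a point from camera to tool coordinates, whose origin is the TCP and whose axes are the flange's). Camera axes: x right, y down, z forward; pixel columns grow to the right and rows downward; lengths in m; the calibration is good to about 2 mm. A picture is of the moment at which its call begins: read the wrist's pose just before it.
- close_job(): hands the job in; it is judged then, once.
The state is a dict: "t": time; "q": joint angles; "joint_velocities": joint speeds; "effort": joint torques, N m; "position": TCP position; "ee_rot": TCP orientation; "contact_force": force on the tool from outside, world axes, zero at the start; "wrist_torque": the same for the moment, N m; "opening": finger opening in m; "gripper_force": force on a finger pad.
Only numpy, scipy, OpenCV 4.12 (cv2) and the standard library are available. Lean on these libraries where they do the work, as an engineer would, in place of code of your own. Each camera call takes 0.05 s, during which the arm holds its last target. There are 200 camera calls.

## Working session

There is one attempt and no reset: what is moved stays moved. The work goes in short steps, Python scripts to look and compute and a shell command to move; the robot and the scene stay as the last step left them, time stands still between calls to the robot, and variables do not carry over. Pictures are saved under pics/ and viewed, at most 10 in all, crops included, and the job is handed in when it is done.

```bash
mkdir -p pics; ls; python3 - <<'E'
from station import *
import cv2,numpy as np
s=read_state();print({k:np.round(v,3).tolist() for k,v in s.items()})
ims=[]
for n in("scene","top"):
    d=snapshot(n);np.savez(f"{n}0.npz",**d)
    print(n,np.round(d["camera_matrix"],1).tolist(),d["k1"],np.round(d["pose"],3).tolist())
    cv2.imwrite(f"pics/{n}0.png",d["pixels"][...,::-1])
E
```

```text
pics
{'t': 0.0, 'q': [-1.472, 0.207, 1.543, 0.0, 1.393, -0.15], 'joint_velocities': [0.001, 0.001, -0.0, -0.001, 0.0, -0.001], 'effort': [0.0, -38.303, -29.16, -0.0, 0.011, -0.0], 'position': [0.142, -0.557, 0.244], 'ee_rot': [-0.001, 0.992, 0.124, 0.0], 'contact_force': [-0.194, 0.753, -0.56], 'wrist_torque': [0.024, -0.021, -0.003], 'gripper_force': 0.0, 'opening': 0.085}
scene [[498.1, 0.0, 253.3], [0.0, 498.1, 190.9], [0.0, 0.0, 1.0]] -0.07539715440702942 [[-0.444, -0.656, 0.611, -0.591], [-0.896, 0.317, -0.31, 0.56], [0.009, -0.685, -0.728, 1.383], [0.0, 0.0, 0.0, 1.0]]
top [[483.4, 0.0, 250.5], [0.0, 483.4, 189.7], [0.0, 0.0, 1.0]] -0.14882248524232947 [[0.006, -0.99, 0.143, 0.238], [-0.998, -0.016, -0.065, 0.117], [0.067, -0.143, -0.988, 1.758], [0.0, 0.0, 0.0, 1.0]]
```

View pics/scene0.png

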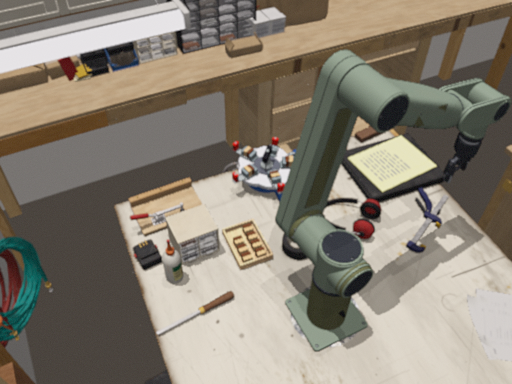

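View pics/top0.png

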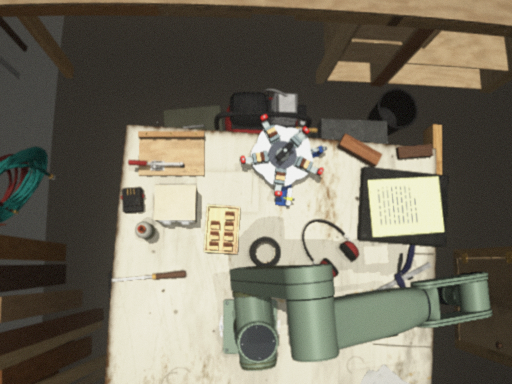

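The carousel is at about (284,154) in the top view, with red grips at (266,118), (307,127), (320,172), (278,195) and (242,160). The yellow pointer is near (285,200). Next I'll measure.

```bash
cat > h.py <<'E'
import numpy as np,cv2
from scipy.spatial.transform import Rotation as R
def ray(d,uv,pose=None):
    K=d["camera_matrix"];k=float(d["k1"]);P=d["pose"] if pose is None else pose
    m=(np.atleast_2d(uv)-[K[0,2],K[1,2]])/[K[0,0],K[1,1]]
    s=m.copy()
    for _ in range(10): s=m/(1+k*(s**2).sum(1,keepdims=True))
    v=np.c_[s,np.ones(len(s))]
    return P[:3,3],v@P[:3,:3].T
def onplane(d,uv,z,pose=None):
    o,v=ray(d,uv,pose); return o+v*((z-o[2])/v[:,2])[:,None]
def cross(a,b):
    (o1,v1),(o2,v2)=a,b; v1=v1[0];v2=v2[0]
    t=np.linalg.lstsq(np.c_[v1,-v2],o2-o1,rcond=None)[0]
    p,q=o1+t[0]*v1,o2+t[1]*v2; return (p+q)/2,np.linalg.norm(p-q)
def blobs(px,lo,hi,amin=6):
    hsv=cv2.cvtColor(px,cv2.COLOR_RGB2HSV).astype(int)
    h=hsv[...,0].copy()
    if lo[0]<0: h[h>90]-=180
    m=(h>=lo[0])&(h<=hi[0])&(hsv[...,1]>=lo[1])&(hsv[...,1]<=hi[1])&(hsv[...,2]>=lo[2])&(hsv[...,2]<=hi[2])
    n,_,st,c=cv2.connectedComponentsWithStats(m.astype(np.uint8),connectivity=8)
    return [(st[i,4],c[i]) for i in range(1,n) if st[i,4]>=amin]
RED=((-6,150,90),(6,255,255)); YEL=((22,130,110),(34,255,255))
def load(f):
    z=np.load(f); return {k:z[k] for k in z.files}
def toolpose(s):
    T=np.eye(4);w,x,y,z=s["ee_rot"];T[:3,:3]=R.from_quat([x,y,z,w]).as_matrix();T[:3,3]=s["position"];return T
E
python3 - <<'E'
from h import *
for n,(x0,y0,x1,y1) in dict(scene=(225,130,305,200),top=(230,105,335,210)).items():
    d=load(n+"0.npz")
    for nm,c in(("red",RED),("yel",YEL)):
        for a,p in blobs(d["pixels"],*c,amin=3):
            if x0<p[0]<x1 and y0<p[1]<y1: print(n,nm,a,p.round(1),onplane(d,p,.1 if nm=="red" else .063).round(3)[0], "depth pt z",d["depth"][int(p[1]+.5),int(p[0]+.5)].round(3), end=" ");o,v=ray(d,p);print((o+v[0]*d["depth"][int(p[1]+.5),int(p[0]+.5)]).round(3))
    cv2.imwrite(f"pics/{n}c.png",cv2.resize(d["pixels"][y0:y1,x0:x1,::-1],None,fx=5.5,fy=5.5,interpolation=cv2.INTER_CUBIC))
E
```

```text
scene red 42 [274.7 140.6] [ 0.691 -0.182  0.1  ] depth pt z 1.954 [ 0.695 -0.185  0.096]
scene red 35 [235.8 145. ] [ 0.733 -0.034  0.1  ] depth pt z 1.918 [ 0.726 -0.031  0.106]
scene red 21 [234.6 176.4] [0.579 0.042 0.1  ] depth pt z 1.801 [0.574 0.045 0.106]
scene red 39 [280.3 187. ] [ 0.46  -0.082  0.1  ] depth pt z 1.782 [ 0.464 -0.084  0.095]
top red 34 [263.6 116.9] [ 0.742 -0.038  0.1  ] depth pt z 1.714 [ 0.741 -0.038  0.105]
top red 118 [239.3 128. ] [0.699 0.048 0.1  ] depth pt z 2.224 [ 0.839  0.027 -0.402]
top red 28 [305.4 129.6] [ 0.699 -0.188  0.1  ] depth pt z 1.72 [ 0.699 -0.188  0.103]
top red 13 [242.1 159.8] [0.585 0.037 0.1  ] depth pt z 1.684 [0.583 0.038 0.108]
top red 10 [319.1 172.4] [ 0.545 -0.236  0.1  ] depth pt z 1.695 [ 0.543 -0.234  0.109]
top red 9 [275.9 193.6] [ 0.467 -0.082  0.1  ] depth pt z 1.681 [ 0.467 -0.081  0.102]
top red 8 [280.2 193.5] [ 0.467 -0.097  0.1  ] depth pt z 1.677 [ 0.466 -0.096  0.107]
top yel 3 [287. 198.] [ 0.457 -0.126  0.063] depth pt z 1.716 [ 0.456 -0.125  0.068]
top yel 4 [290.5 198.5] [ 0.455 -0.138  0.063] depth pt z 1.719 [ 0.455 -0.138  0.065]
```

View pics/topc.png

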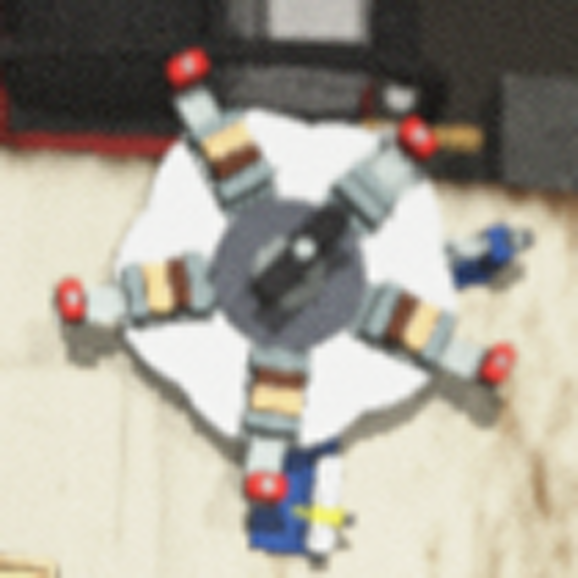

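The crop shows the empty nest at upper right, with its grip at crop (417,137), full-image (305.4,129.6). Its jaws are shut. The wing grip's centre is at crop (305,250), with the bar pointing at that nest. The pointer is at crop (300–350,515), beside the lower loaded clamp.

```bash
python3 - <<'E'
from h import *
from scipy.optimize import least_squares
from station import *
t,s=load("top0.npz"),load("scene0.npz")
def cr(a,b): p,e=cross(ray(t,a),ray(s,b)); print(p.round(4),"miss",e.round(4)); return p
E=cr([305.4,129.6],[274.7,140.6]); cr([263.6,116.9],[235.8,145.]); cr([242.1,159.8],[234.6,176.4]); cr([277.9,193.6],[280.3,187.])
G=onplane(t,[[263.6,116.9],[242.1,159.8],[277.9,193.6],[319.1,172.4]],.105)[:,:2]
f=least_squares(lambda c:np.hypot(*(G-c).T)-.146,[.6,-.1]);c=f.x;print("axis",c.round(4),(f.fun*1e3).round(1))
ang=np.degrees(np.arctan2(*(G-c).T[::-1]));print("angles",ang.round(1))
e=onplane(t,[305.4,129.6],.105)[0,:2]-c;print("empty r,ang",np.hypot(*e),np.degrees(np.arctan2(e[1],e[0])))
print("wing top",onplane(t,[285.5,150],.14).round(4))
T=toolpose(read_state());print(T[:3,:3].round(3))
w=snapshot("wrist");print(w["T_tool_cam"].round(3),w["camera_matrix"].round(1))
w=T[:3,:3].T
print("move in tool axes to axis z.33:",w@(np.r_[c,.33]-T[:3,3]))
E
```

```text
[ 0.7037 -0.1904  0.0866] miss 0.0011
[ 0.746  -0.0396  0.0876] miss 0.0007
[0.5868 0.0378 0.0912] miss 0.002
[ 0.4692 -0.089   0.0881] miss 0.0024
axis [ 0.6115 -0.1054] [ 0.1 -0.3  0.3 -0.3]
angles [  27.6  101.1  173.2 -117.6]
empty r,ang 0.11946959969371038 -43.426546748841616
wing top [[ 0.6138 -0.1104  0.14  ]]
[[ 0.969  0.246 -0.   ]
 [ 0.246 -0.969  0.002]
 [ 0.    -0.002 -1.   ]]
[[-0.    -0.946 -0.326  0.084]
 [ 1.    -0.    -0.001  0.001]
 [ 0.001 -0.326  0.945 -0.129]
 [ 0.     0.     0.     1.   ]] [[341.3   0.  251.9]
 [  0.  341.3 191.9]
 [  0.    0.    1. ]]
move in tool axes to axis z.33: [ 0.56665799 -0.32179684 -0.08494546]
```

```bash
python3 -m jog '[[0.085,0.0405,-0.023,-0.0061,0,0,0],[0.085,0.0405,-0.023,-0.0061,0,0,0],[0.085,0.0405,-0.023,-0.0061,0,0,0],[0.085,0.0405,-0.023,-0.0061,0,0,0],[0.085,0.0405,-0.023,-0.0061,0,0,0]]'
python3 -m jog '[[0.085,0.0405,-0.023,-0.0061,0,0,0],[0.085,0.0405,-0.023,-0.0061,0,0,0],[0.085,0.0405,-0.023,-0.0061,0,0,0],[0.085,0.0405,-0.023,-0.0061,0,0,0],[0.085,0.0405,-0.023,-0.0061,0,0,0]]'
python3 -m jog '[[0.085,0.0405,-0.023,-0.0061,0,0,0],[0.085,0.0405,-0.023,-0.0061,0,0,0],[0.085,0.0405,-0.023,-0.0061,0,0,0],[0.085,0.0405,-0.023,-0.0061,0,0,0],[0.085,0,0,0,0,0,0]]'
cat > w.py <<'E'
from h import *
from station import *
def wrist(tag):
    T=toolpose(read_state());d=snapshot("wrist");d["pose"]=T@d.pop("T_tool_cam");np.savez(tag+".npz",**d)
    cv2.imwrite(f"pics/{tag}.png",cv2.resize(d["pixels"][...,::-1],None,fx=1.5,fy=1.5,interpolation=cv2.INTER_CUBIC))
    return T,d
E
python3 - <<'E'
from w import *
T,d=wrist("w1");print(T.round(3))
for n,c,z in(("red",RED,.107),("yel",YEL,.063)):
    for a,p in blobs(d["pixels"],*c,amin=15): print(n,a,p.round(1),onplane(d,p,z).round(4)[0])
E
```

```text
t: 0.65
position: [0.3104, -0.3944, 0.2757]
ee_rot: [-0.0, 0.992, 0.124, -0.0]
contact_force: [0.5, -0.3, 0.6]
opening: 0.0849
gripper_force: 0.0
t: 1.15
position: [0.4784, -0.233, 0.3063]
ee_rot: [0.0, 0.992, 0.124, -0.0]
contact_force: [0.2, -0.8, 0.1]
opening: 0.0848
gripper_force: 0.0
t: 1.65
position: [0.6149, -0.1011, 0.3306]
ee_rot: [-0.001, 0.992, 0.127, 0.001]
contact_force: [0.8, 0.6, -0.2]
opening: 0.0851
gripper_force: 0.0
[[ 0.968  0.253  0.002  0.615]
 [ 0.253 -0.968  0.002 -0.101]
 [ 0.002 -0.001 -1.     0.331]
 [ 0.     0.     0.     1.   ]]
red 327 [221.9  18.6] [ 0.7413 -0.0384  0.107 ]
red 102 [261.5  18.9] [ 0.7504 -0.0752  0.107 ]
red 79 [305.4  31.7] [ 0.7501 -0.1192  0.107 ]
red 283 [355.6 102.6] [ 0.6988 -0.1884  0.107 ]
red 216 [123.1 152.6] [0.5872 0.0343 0.107 ]
red 132 [354.7 239.9] [ 0.5522 -0.2409  0.107 ]
red 87 [206.6 269. ] [ 0.4711 -0.0825  0.107 ]
red 47 [217.5 273.7] [ 0.4681 -0.0966  0.107 ]
yel 120 [245.2 270.2] [ 0.4547 -0.1334  0.063 ]
```

View pics/w1.png

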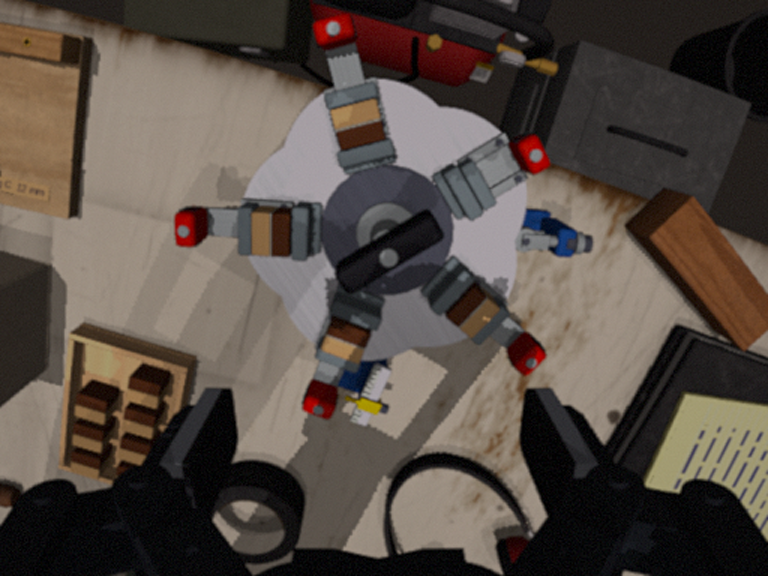

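The wrist view shows the wing bar running from (345,278) to (430,225) in the enlarged image, with its white screw at (388,257). The screw on the empty nest's grip is at (536,155), and the yellow pointer is at (350–385,403).

```bash
python3 - <<'E'
from w import *
d=load("w1.npz")
S=np.array([[333,28],[185,228],[319,400],[527,354],[536,155]])/1.5
G=onplane(d,S,.108)[:,:2];print(G.round(4))
from scipy.optimize import least_squares
f=least_squares(lambda c:np.hypot(*(G[:4]-c).T)-.146,[.6,-.1]);c=f.x;print("axis",c.round(4),(f.fun*1e3).round(1))
print("ang",np.degrees(np.arctan2(*(G-c).T[::-1])).round(1),np.hypot(*(G-c).T).round(4))
u=np.array([388,257])/1.5;print("wing",onplane(d,u,.14).round(4))
t=load("top0.npz");print("two views",cross(ray(t,[285.5,150]),ray(d,u)),cross(ray(t,[305.4,129.6]),ray(d,S[4])))
# bar mask: dark pixels high by depth
zz=d["depth"];v,uu=np.mgrid[:384,:512];uv=np.c_[uu.ravel(),v.ravel()]
o,r=ray(d,uv);P=o+r*zz.ravel()[:,None]
m=(P[:,2]>.125)&(P[:,2]<.16)&(np.hypot(P[:,0]-c[0],P[:,1]-c[1])<.06)&(zz.ravel()>0)
(q,sz,a)=cv2.minAreaRect(np.ascontiguousarray(P[m,:2]*1000,dtype=np.float32));print(m.sum(),np.round(q,1),np.round(sz,1),a,np.median(P[m,2]))
q=P[m,:2]-P[m,:2].mean(0);w=np.linalg.svd(q,full_matrices=False)[2][0];print("bar angle",np.degrees(np.arctan2(w[1],w[0])),P[m,:2].mean(0))
E
```

```text
[[ 0.7411 -0.0387]
 [ 0.5882  0.0338]
 [ 0.4768 -0.0889]
 [ 0.5564 -0.2348]
 [ 0.6987 -0.1901]]
axis [ 0.6189 -0.1079] [-5.6 -1.  -2.6 -4.6]
ang [  29.5  102.2  172.4 -116.2  -45.8] [0.1404 0.145  0.1434 0.1414 0.1145]
wing [[ 0.6121 -0.1086  0.14  ]]
two views (array([ 0.61295808, -0.10911182,  0.1437576 ]), np.float64(0.0015820542478867823)) (array([ 0.69799698, -0.18831457,  0.10873078]), np.float64(0.00321827846225866))
1669 [ 613.2 -107.8] [20.7 76. ] 46.56684494018555 0.14026786616089065
bar angle 136.38396105390814 [ 0.61508933 -0.10718317]
```

```bash
python3 -m jog '[[0.085,0,0,0,0,0,-0.15],[0.085,0,0,0,0,0,-0.15],[0.085,0,0,0,0,0,-0.15],[0.085,0,0,0,0,0,-0.15],[0.085,0,0,0,0,0,-0.15]]'|head -2
python3 -m jog '[[0.085,0,0,0,0,0,-0.15],[0.085,0,0,0,0,0,-0.15],[0.085,0,0,0,0,0,-0.15],[0.085,0,0,0,0,0,-0.15],[0.085,0,0,0,0,0,-0.15]]'|head -2
python3 -m jog '[[0.085,0,0,0,0,0,-0.15],[0.085,0,0,0,0,0,-0.15],[0.085,0,0,0,0,0,-0.15],[0.085,0,0,0,0,0,-0.15],[0.085,0,0,0,0,0,-0.03]]'
cat > go.py <<'E'
import sys
from w import *
x,y,z,yaw=map(float,sys.argv[1:])
T=toolpose(read_state());a=np.radians(yaw)
D=np.array([[np.cos(a),np.sin(a),0],[np.sin(a),-np.cos(a),0],[0,0,-1]]).T
D=np.array([[np.cos(a),np.sin(a),0],[np.sin(a),-np.cos(a),0],[0,0,-1]])
s=read_state()
print("yaw",np.degrees(np.arctan2(T[1,0],T[0,0])).round(2),"d tool",(T[:3,:3].T@(np.array([x,y,z])-T[:3,3])).round(4),"rotvec",R.from_matrix(T[:3,:3].T@D).as_rotvec().round(4),"t",s["t"],"q6",round(s["q"][5],2))
E
python3 go.py .613 -.108 .130 136.5
```

```text
t: 2.2
position: [0.6106, -0.1069, 0.3301]
t: 2.7
position: [0.6106, -0.107, 0.3301]
t: 3.2
position: [0.6107, -0.1068, 0.3302]
ee_rot: [-0.001, 0.372, 0.928, -0.0]
contact_force: [0.4, -1.1, -1.0]
opening: 0.0846
gripper_force: 0.0
yaw 136.27 d tool [-0.0027  0.0009  0.2002] rotvec [-0.001  -0.001  -0.0041] t 3.2 q6 -1.12
```

```bash
python3 -m jog '[[0.085,-0.0027,0.0009,0.05,0,0,-0.004],[0.085,0,0,0.05,0,0,0],[0.085,0,0,0.05,0,0,0],[0.085,0,0,0.03,0,0,0],[0.085,0,0,0.02,0,0,0]]'
python3 -m jog '[[0.085,0,0,0,0,0,0],[0.015,0,0,0,0,0,0],[0.015,0,0,0,0,0,0],[0.015,0,0,0,0,0,0],[0.015,0,0,0,0,0,0]]'
python3 -m jog '[[0.015,0,0,0,0,0,0],[0.015,0,0,0,0,0,0],[0.015,0,0,0,0,0,0]]'; python3 go.py .613 -.108 .130 136.5
```

```text
t: 3.7
position: [0.6113, -0.1069, 0.1266]
ee_rot: [-0.003, 0.372, 0.928, -0.0]
contact_force: [0.2, 0.4, 1.2]
opening: 0.085
gripper_force: 0.0
t: 4.2
position: [0.6154, -0.1071, 0.1325]
ee_rot: [0.001, 0.37, 0.929, 0.0]
contact_force: [0.5, 0.6, -0.5]
opening: 0.0275
gripper_force: 0.0
t: 4.5
position: [0.6136, -0.1088, 0.1326]
ee_rot: [-0.0, 0.37, 0.929, -0.002]
contact_force: [-6.0, -3.9, 6.6]
opening: 0.0187
gripper_force: 62.2
yaw 136.53 d tool [0.001  0.0001 0.0026] rotvec [-0.0038  0.0015  0.0005] t 4.5 q6 -1.12
```

```bash
python3 -m jog '[[0.015,0,0,0,0,0,0.12],[0.015,0,0,0,0,0,0.12],[0.015,0,0,0,0,0,0.12],[0.015,0,0,0,0,0,0.12],[0.015,0,0,0,0,0,0.12]]'; python3 go.py .6135 -.1085 .130 100
```

```text
t: 5.0
position: [0.6131, -0.1091, 0.1327]
ee_rot: [0.0, 0.63, 0.777, -0.003]
contact_force: [-7.7, -4.8, 7.4]
opening: 0.0188
gripper_force: 62.4
yaw 101.91 d tool [0.0005 0.0006 0.0027] rotvec [-0.0038  0.0038  0.0333] t 5.0 q6 -0.52
```

```bash
python3 -m jog '[[0.015,0,0,0,0,0,0.12],[0.015,0,0,0,0,0,0.12],[0.015,0,0,0,0,0,0.12],[0.015,0,0,0,0,0,0.12],[0.015,0,0,0,0,0,0.12]]'|sed -n 2,4p
python3 -m jog '[[0.015,0,0,0,0,0,0.12],[0.015,0,0,0,0,0,0.12],[0.015,0,0,0,0,0,0.12],[0.015,0,0,0,0,0,0.12],[0.015,0,0,0,0,0,0.12]]'|sed -n 2,4p
python3 -m jog '[[0.015,0,0,0,0,0,0.12],[0.015,0,0,0,0,0,0.12],[0.015,0,0,0,0,0,0.12],[0.015,0,0,0,0,0,0.12],[0.015,0,0,0,0,0,0.12]]'|sed -n 2,4p
python3 -m jog '[[0.015,0,0,0,0,0,0.11],[0.015,0,0,0,0,0,0],[0.015,0,0,0,0,0,0]]';  python3 go.py .6135 -.1085 .130 -7.5
```

```text
position: [0.6125, -0.1091, 0.1327]
ee_rot: [0.0, 0.832, 0.555, -0.003]
contact_force: [-8.7, -5.4, 8.7]
position: [0.612, -0.1086, 0.1327]
ee_rot: [0.001, 0.958, 0.285, -0.003]
contact_force: [-10.5, -4.7, 10.1]
position: [0.6118, -0.108, 0.1327]
ee_rot: [0.001, 1.0, -0.012, -0.003]
contact_force: [-11.1, -2.9, 10.7]
t: 6.8
position: [0.6118, -0.1079, 0.1327]
ee_rot: [0.001, 0.998, -0.064, -0.003]
contact_force: [-11.4, -2.2, 10.6]
opening: 0.0188
gripper_force: 62.8
yaw -7.32 d tool [0.0018 0.0004 0.0026] rotvec [0.0021 0.0057 0.0031] t 6.8 q6 1.39
```

```bash
python3 -m jog '[[0.085,0,0,0,0,0,0],[0.085,0,0,0,0,0,0],[0.085,0,0,0,0,0,0],[0.085,0,0,0,0,0,0],[0.085,0,0,-0.02,0,0,0]]'
python3 -m jog '[[0.085,-0.02,0,-0.04,0,0,0],[0.085,-0.02,0,-0.04,0,0,0],[0.085,-0.02,0,-0.04,0,0,0],[0.085,-0.01,0,-0.02,0,0,0],[0.085,0,0,0,0,0,0]]'
python3 - <<'E'
from w import *
T,d=wrist("w2");print(T.round(3))
for n,c,z in(("red",RED,.107),("yel",YEL,.063)):
    for a,p in blobs(d["pixels"],*c,amin=15): print(n,a,p.round(1),onplane(d,p,z).round(4)[0])
E
```

```text
t: 7.3
position: [0.612, -0.1059, 0.1474]
ee_rot: [-0.001, 0.998, -0.063, -0.004]
contact_force: [0.8, -0.1, 0.1]
opening: 0.0848
gripper_force: 0.0
t: 7.8
position: [0.5464, -0.0983, 0.2957]
ee_rot: [0.001, 0.998, -0.063, 0.004]
contact_force: [0.3, -0.1, -0.5]
opening: 0.0848
gripper_force: 0.0
[[ 0.992 -0.127  0.009  0.546]
 [-0.127 -0.992 -0.003 -0.098]
 [ 0.009  0.002 -1.     0.296]
 [ 0.     0.     0.     1.   ]]
red 275 [109.6 145.7] [0.5868 0.0339 0.107 ]
red 289 [395.7 146.3] [ 0.5511 -0.2391  0.107 ]
red 92 [244.9 216.8] [ 0.4974 -0.0855  0.107 ]
red 52 [259.9 219.3] [ 0.4927 -0.1002  0.107 ]
```

View pics/w2.png

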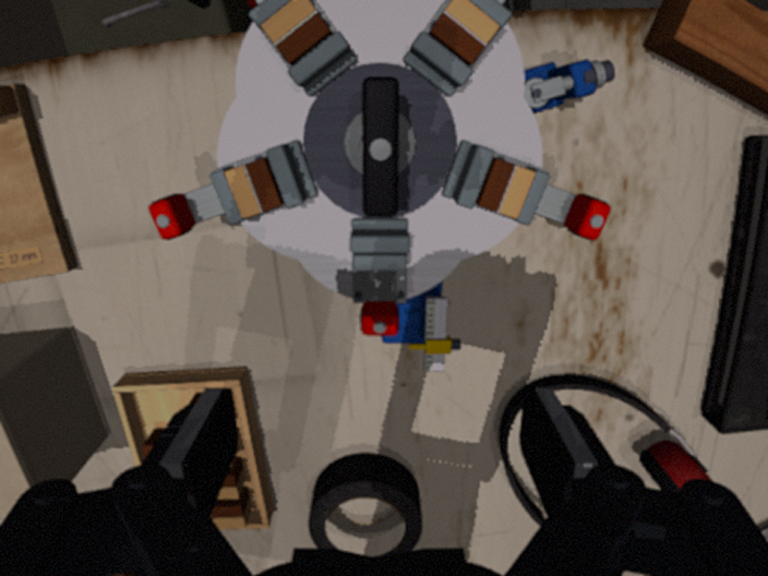

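The empty nest is now at the loading side. Its grip screw is at (380,326), and the yellow pointer spans (410–455,346) with its tip at about (410,346). All four blanks are still clamped. I'll check the seating and measure the mark.

```bash
cat > bar.py <<'E'
from w import *
def bar(d,c=(.613,-.108)):
    zz=d["depth"];v,uu=np.mgrid[:384,:512];o,r=ray(d,np.c_[uu.ravel(),v.ravel()]);P=o+r*zz.ravel()[:,None]
    m=(P[:,2]>.128)&(P[:,2]<.16)&(np.hypot(P[:,0]-c[0],P[:,1]-c[1])<.06)&(zz.ravel()>0)
    q,sz,a=cv2.minAreaRect(np.ascontiguousarray(P[m,:2]*1000,dtype=np.float32));return np.round(q,1),np.round(sz,1),round(a,2)
E
python3 - <<'E'
from bar import *
d=load("w2.npz");d1=load("w1.npz");print("bar",bar(d1),bar(d))
S=np.array([[172,219],[596,221],[380,326]])/1.5
G=onplane(d,S,.107)[:,:2];c=onplane(d,np.array([[380,149]])/1.5,.14)[0,:2]
print("axis",c.round(4),G.round(4),np.hypot(*(G-c).T).round(4),np.degrees(np.arctan2(*(G-c).T[::-1])).round(1)%360)
g=G[1]-G[0];print("side grips line normal deg",np.degrees(np.arctan2(g[1],g[0]))-90+360)
Y=((20,110,50),(36,255,255))
o=(c-G[2]);o=-o/np.hypot(*o);n=np.array([-o[1],o[0]])
hsv=cv2.cvtColor(d["pixels"],cv2.COLOR_RGB2HSV);m=cv2.inRange(hsv,(20,110,50),(36,255,255));m[:215]=0;m[245:]=0;m[:,:265]=0;m[:,315:]=0
ys,xs=np.nonzero(m);print(len(xs),xs.min(),xs.max(),ys.min(),ys.max())
P=onplane(d,np.c_[xs,ys],.063)[:,:2]-c;print("yellow radial mean/min/max",(P@o).mean(),(P@o).min(),(P@o).max(),"lateral",(P@n).min(),(P@n).max())
print("depth z yellow",[ (lambda o_,r:(o_+r[0]*d["depth"][y,x])[2].round(4))(*ray(d,[x,y])) for x,y in zip(xs[::12],ys[::12])])
hsvr=blobs(d["pixels"],(-8,120,50),(8,255,255),30)
print([(a,p.round(1)) for a,p in hsvr])
# two-view heights
b=[load("w1.npz"),d]
E
```

```text
bar (array([ 613.2, -107.8]), array([20.7, 76. ]), 46.57) (array([ 613.4, -108.4]), array([19.7, 74.5]), 81.89)
axis [ 0.6126 -0.1085] [[ 0.5858  0.029 ]
 [ 0.5499 -0.2407]
 [ 0.4957 -0.0938]] [0.1401 0.1463 0.1178] [101.1 244.6 172.8]
side grips line normal deg 172.4321843696518
218 272 301 224 235
yellow radial mean/min/max 0.15311916902124553 0.1448800088444578 0.15900098828408407 lateral 0.02194407729117171 0.05584026385750927
depth z yellow [np.float64(0.0573), np.float64(0.0641), np.float64(0.0631), np.float64(0.0636), np.float64(0.0634), np.float64(0.0636), np.float64(0.0637), np.float64(0.0637), np.float64(0.0654), np.float64(0.0643), np.float64(0.0646), np.float64(0.0633), np.float64(0.0638), np.float64(0.0647), np.float64(0.0645), np.float64(0.0639), np.float64(0.0649), np.float64(0.0638), np.float64(0.0646)]
[(np.int32(555), array([391., 144.])), (np.int32(343), array([110.1, 145.5])), (np.int32(293), array([252.4, 215.2])), (np.int32(371), array([454.4, 313. ]))]
```

```bash
python3 go.py .496 -.0935 .20 -7.45
```

```text
yaw -7.28 d tool [-0.0505  0.0017  0.0927] rotvec [ 0.0009 -0.005   0.003 ] t 7.85 q6 1.36
```

```bash
python3 -m jog '[[0.085,-0.025,0.0009,0.03,0,0,0.003],[0.085,-0.0255,0.0008,0.03,0,0,0],[0.085,0,0,0.033,0,0,0],[0.085,0,0,0,0,0,0]]'; python3 go.py .496 -.0935 .091 -7.45
python3 - <<'E'
from bar import *
T,d=wrist("w3")
# second-place check of pointer and grip, from lower down
a=np.radians(172.5);o=np.array([np.cos(a),np.sin(a)]);n=np.array([-o[1],o[0]]);c=np.array([.6130,-.1085])
hsv=cv2.cvtColor(d["pixels"],cv2.COLOR_RGB2HSV);m=cv2.inRange(hsv,(20,110,50),(36,255,255))
ys,xs=np.nonzero(m);P=onplane(d,np.c_[xs,ys],.063)[:,:2]-c
k=(abs(P@o-.153)<.03)&(P@n<.07)&(P@n>0);print(k.sum(),"radial",np.percentile(P[k]@o,[2,50,98]).round(4),"lat",np.percentile(P[k]@n,[1,99]).round(4))
for a_,p in blobs(d["pixels"],(-8,120,50),(8,255,255),100): q=onplane(d,p,.107)[0,:2]-c; print(a_,p.round(1),"r,lat",(q@o).round(4),(q@n).round(4))
E
```

```text
t: 8.25
position: [0.4896, -0.0912, 0.1907]
ee_rot: [-0.002, 0.998, -0.065, -0.007]
contact_force: [0.1, -0.3, -0.8]
opening: 0.0852
gripper_force: 0.0
yaw -7.47 d tool [0.0081 0.0018 0.0996] rotvec [-0.0034  0.0143 -0.0003] t 8.25 q6 1.34
415 radial [0.1474 0.1537 0.1591] lat [0.0237 0.0564]
1129 [466.7  84.4] r,lat 0.0436 0.133
764 [36.4 87.4] r,lat 0.0454 -0.1365
987 [253.  188.9] r,lat 0.1129 -0.0003
138 [507.2 324.6] r,lat 0.235 0.2168
```

View pics/w3.png

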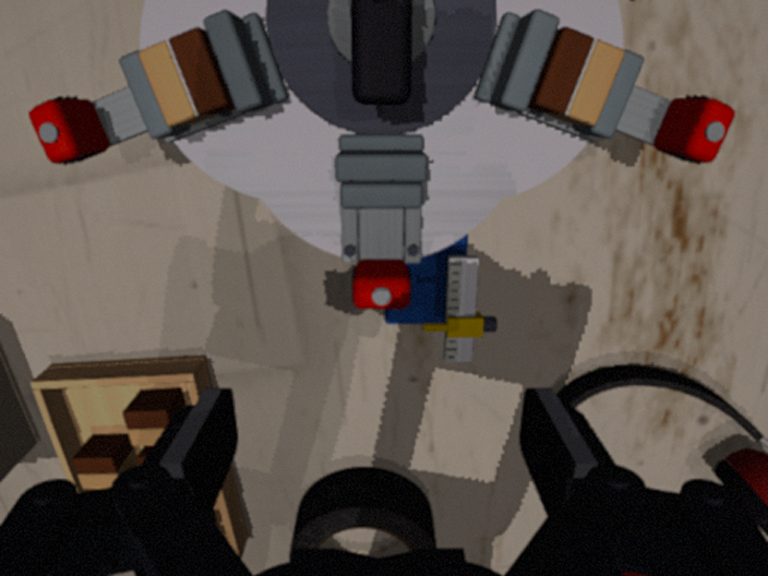

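The view shows the grip screw at (380,296) and the jaws shut at (380,170). The pointer's yellow block spans (447–485, 316–338), and its narrow tip is at (425,327).

```bash
python3 go.py .496 -.0935 .12 -7.45; python3 go.py .496 -.0935 .12 -7.45; python3 - <<'E'
from w import *
T,d=wrist("w4")
a=np.radians(172.5);o=np.array([np.cos(a),np.sin(a)]);n=np.array([-o[1],o[0]]);c=np.array([.6130,-.1085])
for f in("w2","w3","w4"):
    d=load(f+".npz");s=[380,326] if f=="w2" else [380.5,296]; t=[411,346] if f=="w2" else [425,327]
    g=onplane(d,np.array(s)/1.5,.107)[0,:2]-c;y=onplane(d,np.array(t)/1.5,.063)[0,:2]-c
    print(f,"grip",(g@o).round(4),(g@n).round(4),"tip",(y@o).round(4),(y@n).round(4),"diff",(y@o-g@o).round(4))
print(cross(ray(load("w2.npz"),np.array([380,326])/1.5),ray(d,np.array([380.5,296])/1.5)),cross(ray(load("w2.npz"),np.array([411,346])/1.5),ray(d,np.array([425,327])/1.5)))
E
```

```text
yaw -7.46 d tool [0.0046 0.001  0.0738] rotvec [-0.0021  0.0086 -0.0002] t 8.3 q6 1.34
yaw -7.46 d tool [0.0046 0.001  0.0738] rotvec [-0.0021  0.0086 -0.0002] t 8.3 q6 1.34
w2 grip 0.1182 0.0008 tip 0.1535 0.0253 diff 0.0353
w3 grip 0.1189 0.0002 tip 0.1537 0.0246 diff 0.0348
w4 grip 0.117 0.0009 tip 0.1516 0.0256 diff 0.0347
(array([ 0.50623177, -0.09516383,  0.13216469]), np.float64(0.00021252239714314425)) (array([ 0.47832653, -0.11275068,  0.1060681 ]), np.float64(0.000978073535468526))
```

```bash
python3 -m jog '[[0.085,0.003,0.001,0.03,0,0.005,0],[0.085,0,0,0.03,0,0,0],[0.085,0,0,0,0,0,0],[0.085,0,0,0,0,0,0],[0.085,0,0,0,0,0,0]]'; python3 go.py .496 -.0935 .092 -7.45
```

```text
t: 8.85
position: [0.4998, -0.0953, 0.1402]
ee_rot: [0.001, 0.998, -0.065, 0.005]
contact_force: [1.0, -0.0, -0.5]
opening: 0.085
gripper_force: 0.0
yaw -7.45 d tool [-0.0045 -0.0013  0.0482] rotvec [ 0.001  -0.0095 -0.    ] t 8.85 q6 1.34
```

```bash
for i in 1 2 3; do python3 -m jog '[[0.085,0,0,0,0,0,0]]'|sed -n 2,3p; done; python3 go.py .496 -.0935 .092 -7.45
```

```text
position: [0.4994, -0.0951, 0.14]
ee_rot: [0.001, 0.998, -0.065, 0.005]
position: [0.4987, -0.0949, 0.1393]
ee_rot: [0.001, 0.998, -0.065, 0.004]
position: [0.4981, -0.0947, 0.1386]
ee_rot: [0.0, 0.998, -0.065, 0.003]
yaw -7.46 d tool [-0.0026 -0.0009  0.0466] rotvec [ 0.0004 -0.0065 -0.0002] t 9.15 q6 1.34
```

```bash
python3 -m jog '[[0.085,0,0,0.015,0,0,0],[0.085,0,0,0.015,0,0,0],[0.085,0,0,0.012,0,0,0],[0.085,0,0,0,0,0,0],[0.085,0,0,0,0,0,0]]'; python3 -m jog '[[0.085,0,0,0,0,0,0],[0.085,0,0,0,0,0,0],[0.085,0,0,0,0,0,0],[0.085,0,0,0,0,0,0],[0.085,0,0,0,0,0,0]]';python3 go.py .496 -.0935 .092 -7.45
```

```text
t: 9.65
position: [0.4978, -0.0946, 0.0957]
ee_rot: [0.0, 0.998, -0.065, 0.002]
contact_force: [-0.6, 0.4, 0.2]
opening: 0.0849
gripper_force: 0.0
t: 10.15
position: [0.498, -0.0946, 0.096]
ee_rot: [0.0, 0.998, -0.065, 0.003]
contact_force: [-0.7, 0.2, -0.0]
opening: 0.0848
gripper_force: 0.0
yaw -7.46 d tool [-0.0021 -0.0008  0.0039] rotvec [ 0.0001 -0.0053 -0.0001] t 10.15 q6 1.34
```

Settled and free of contact. I'll make a small correction and then close.

```bash
python3 -m jog '[[0.085,-0.002,-0.0008,0.003,0,-0.004,0],[0.07,0,0,0,0,0,0],[0.05,0,0,0,0,0,0],[0.02,0,0,0,0,0,0],[0.02,0,0,0,0,0,0]]'; python3 -m jog '[[0.02,0,0,0,0,0,0],[0.02,0,0,0,0,0,0],[0.02,0,0,0,0,0,0],[0.02,0,0,0,0,0,0],[0.02,0,0,0,0,0,0]]';python3 go.py .496 -.0935 .092 -7.45
```

```text
t: 10.65
position: [0.4961, -0.0935, 0.0928]
ee_rot: [0.0, 0.998, -0.065, 0.001]
contact_force: [-0.1, -0.5, 0.1]
opening: 0.0276
gripper_force: 0.0
t: 11.15
position: [0.4961, -0.0933, 0.093]
ee_rot: [-0.0, 0.998, -0.065, 0.001]
contact_force: [-1.5, 2.2, 3.3]
opening: 0.0251
gripper_force: 59.5
yaw -7.45 d tool [-0.      0.0002  0.001 ] rotvec [-0.0004 -0.001  -0.0001] t 11.15 q6 1.34
```

```bash
python3 -m jog '[[0.02,-0.006,0,0,0,0,0],[0.02,-0.006,0,0,0,0,0],[0.02,-0.006,0,0,0,0,0],[0.02,-0.006,0,0,0,0,0],[0.02,-0.006,0,0,0,0,0]]'; python3 -m jog '[[0.02,-0.005,0,0,0,0,0],[0.02,0,0,0,0,0,0],[0.02,0,0,0,0,0,0],[0.02,0,0,0,0,0,0],[0.02,0,0,0,0,0,0]]';python3 go.py .4961 -.0934 .093 -7.45
python3 - <<'E'
from w import *
T,d=wrist("w5");d=snapshot("top");np.savez("top5.npz",**d)
E
```

```text
t: 11.65
position: [0.4695, -0.0901, 0.0931]
ee_rot: [0.0, 0.998, -0.065, 0.005]
contact_force: [11.3, 1.7, -6.8]
opening: 0.0255
gripper_force: 59.2
t: 12.15
position: [0.4648, -0.0895, 0.0931]
ee_rot: [0.0, 0.998, -0.065, 0.005]
contact_force: [11.0, 0.4, -6.5]
opening: 0.025
gripper_force: 59.3
yaw -7.48 d tool [ 0.0315 -0.0002  0.0004] rotvec [ 0.0002 -0.0099 -0.0005] t 12.15 q6 1.33
```

View pics/w5.png

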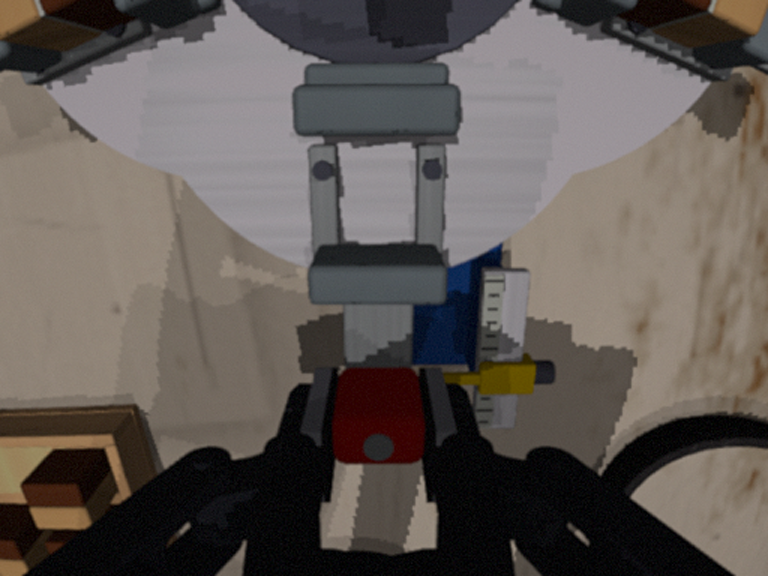

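The clamp is open, with the grip held between the pads. The screw is at (378,446), the inner top edge of the grip at about y=432, and the pointer tip at (445,379).

```bash
python3 - <<'E'
from w import *
a=np.radians(172.55);o=np.array([np.cos(a),np.sin(a)]);n=np.array([-o[1],o[0]]);c=np.array([.6130,-.1085])
d=load("w5.npz");print("cam",d["pose"][:3,3].round(4))
g=onplane(d,np.array([378,446.5])/1.5,.107)[0,:2]-c
print("grip",(g@o).round(4),(g@n).round(4))
hsv=cv2.cvtColor(d["pixels"],cv2.COLOR_RGB2HSV);m=cv2.inRange(hsv,(20,110,40),(36,255,255));m[:225]=0;m[270:]=0;m[:,:290]=0;m[:,365:]=0
ys,xs=np.nonzero(m)
for lo,hi in((295,316),(322,355)):
    k=(xs>=lo)&(xs<hi);P=onplane(d,np.c_[xs,ys][k],.0635)[:,:2]-c;print(lo,k.sum(),"rows",ys[k].min(),ys[k].max(),"radial",(P@o).min().round(4),(P@o).mean().round(4),(P@o).max().round(4),"lat",(P@n).min().round(4))
t=onplane(d,np.array([445,379])/1.5,.063)[0,:2]-c;print("tip",(t@o).round(4),(t@n).round(4))
zz=d["depth"]
for u,v in((378,446),(378,455),(360,450),(378,400),(378,425)):
    x,y=int(u/1.5),int(v/1.5);O,r=ray(d,[x,y]);p=O+r[0]*zz[y,x];q=p[:2]-c;print((u,v),"depth pt r,lat,z",(q@o).round(4),(q@n).round(4),p[2].round(4))
# grip pixel profile down the column
print(d["pixels"][240:312,245:251].mean(1).astype(int)[:,0].tolist())
E
```

```text
cam [ 0.547  -0.1009  0.2234]
grip 0.1505 0.0009
295 166 rows 248 256 radial 0.1509 0.1531 0.1557 lat 0.0234
322 747 rows 235 262 radial 0.1435 0.1529 0.1596 lat 0.0374
tip 0.1539 0.0245
(378, 446) depth pt r,lat,z 0.1486 0.0009 0.1092
(378, 455) depth pt r,lat,z 0.1519 0.0009 0.1087
(360, 450) depth pt r,lat,z 0.1513 -0.004 0.1075
(378, 400) depth pt r,lat,z 0.1419 0.0009 0.0966
(378, 425) depth pt r,lat,z 0.1438 0.0009 0.1065
[38, 41, 40, 38, 40, 44, 45, 46, 45, 46, 47, 45, 44, 46, 46, 45, 46, 46, 46, 47, 45, 45, 46, 45, 46, 47, 47, 46, 47, 45, 46, 45, 47, 46, 46, 47, 49, 50, 50, 53, 55, 54, 56, 55, 57, 56, 56, 57, 58, 50, 44, 37, 38, 39, 39, 39, 40, 39, 40, 38, 38, 40, 39, 38, 38, 43, 48, 51, 54, 70, 85, 87]
```

```bash
python3 -m jog '[[0.02,-0.0033,0,0,0,0,0],[0.02,0,0,0,0,0,0],[0.02,0,0,0,0,0,0],[0.02,0,0,0,0,0,0],[0.02,0,0,0,0,0,0]]';python3 go.py .4961 -.0934 .093 -7.45
python3 - <<'E'
from w import *
a=np.radians(172.55);o=np.array([np.cos(a),np.sin(a)]);n=np.array([-o[1],o[0]]);c=np.array([.6130,-.1085])
T,d=wrist("w6")
hsv=cv2.cvtColor(d["pixels"],cv2.COLOR_RGB2HSV);m=cv2.inRange(hsv,(20,110,40),(36,255,255));m[:220]=0;m[270:]=0;m[:,:290]=0;m[:,316:]=0
ys,xs=np.nonzero(m);P=onplane(d,np.c_[xs,ys],.0635)[:,:2]-c;print("tip",(P@o).mean(),(P@n).min(),ys.min(),ys.max())
g=onplane(d,np.array([378,446.5])/1.5,.107)[0,:2]-c;print("grip",g@o)
E
```

```text
t: 12.75
position: [0.4618, -0.0891, 0.0931]
ee_rot: [0.0, 0.998, -0.065, 0.005]
contact_force: [10.8, 1.0, -7.4]
opening: 0.025
gripper_force: 59.8
yaw -7.48 d tool [ 0.0346 -0.0002  0.0005] rotvec [ 0.0002 -0.0103 -0.0005] t 12.75 q6 1.32
tip 0.15328623008536651 0.022884878867922856 243 251
grip 0.1536336485185903
```

View pics/w6.png

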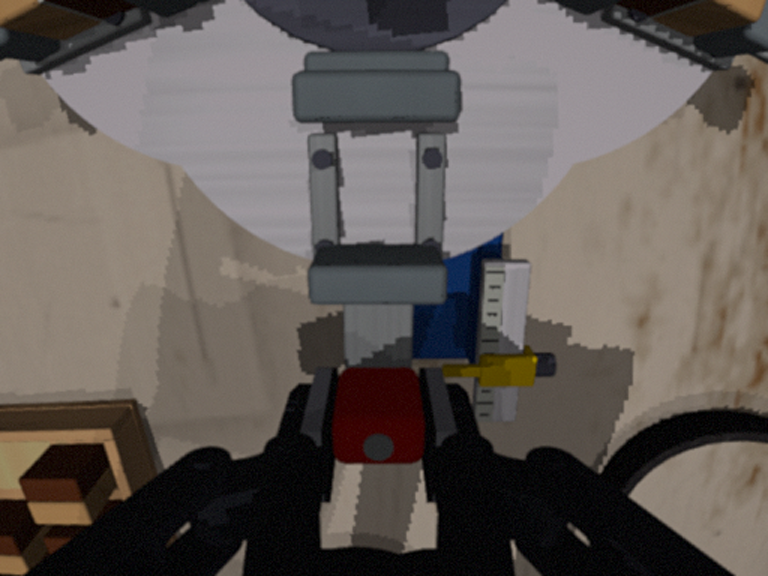

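The grip screw, still at (378,446), projects to 153.6 mm from the axis, against 153.3 mm for the pointer tip. The arm's travel of 34.6 mm agrees, so I'm handing in.

```bash
python3 -c "
from station import *
s=read_state();print(s['t'],s['gripper_force'],s['opening']);print(close_job())"
```

```text
12.8 59.786919951438904 0.02451329125251634
the job is handed in; nothing more can be done
None
```

The empty nest is at the loading side, its red grip is pulled out about 35 mm, level with the yellow pointer to within about 0.5 mm by my measurements, and still held by the gripper; the job is handed in at 12.8 s, and no verdict came back.

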